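# Switch the test valve to full pressure and start the pump

### The job

Bring the cylinder test rig up to full pressure: with the fingertips, push the black-knobbed selector lever from the red mark past its first detent at the yellow mark, all the way to the second stop at the green mark, so that it stays there. Then press the green start button on the blue pump box fully down and let it come back up. Do not press the green button before the lever is at the second stop, do not press the red stop button at all, leave the loose steel cylinder parts standing where they are, and finish clear of everything.

Things in the scene. Friction and masses are not known exactly. Their poses are not given: they have to be found in the camera images.
- valve: Selector valve on a white plate, 220 (x) x 240 (y) x 12 mm, fixed; may swap places with the pump box. Origin: centre of its underside; x to its rear (away from the robot at yaw 0), y left, z up. A white block 70 x 70 mm, top at 50 mm, centred at x = +50 mm, carries the lever's pivot; a gauge 56 mm wide, 26 mm high, lies at x = +85, y = +85 mm. The curved track below the knob is 20 mm high.
- lever (a joint): Lever hinge about the upright pivot, rad: 0 red mark, 0.65 first detent (yellow), 1.30 second stop (green). Growing = counter-clockwise from above (knob goes from plate's +y to -y). Its direction in the plate frame is at angle pi - 0.65 + value from x. A spring detent: leaving red or yellow takes 6 to 7 N at the knob; beyond about 1.0 it snaps to the second stop and stays.
- lever_knob (a point): Centre of the lever's upright round black knob, 26 mm in diameter, 60 to 108 mm above the bench; the point is on its axis, 85 mm above the bench and 110 mm from the pivot axis. The flat steel lever arm, 18 mm wide, runs from the pivot to the knob, 51 to 60 mm above the bench.
- lever_pivot (a point): Point on the lever's upright pivot axis, 85 mm above the bench (level with lever_knob). The pivot hub itself, 34 mm in diameter, ends 64 mm above the bench.
- starter: Blue pump box, 110 (x) x 170 (y) x 51 mm, fixed to the bench. Origin: centre of its underside; x points away from the robot at yaw 0, y to its left, z up. Green start button towards its +y end, red stop button towards its -y end, 84 mm apart.
- start_button_top (a point): Centre of the top face of the green start button (32 mm in diameter, in a dark housing). Pressed straight down; springs back.
- start_button (a joint): Green start button: 0 up, 0.006 m fully down; fully down takes about 5 N.
- stop_button_top (a point): Centre of the top face of the red stop button, same size; not to be pressed.
- stop_button (a joint): Red stop button: 0 up, 0.006 m fully down; leave it up.
- sleeve_a_mid (a point): Centre (half-way up, 45 mm) of the larger loose steel sleeve, open on top, 68 mm in diameter, 90 mm high, standing behind the valve. A bystander.
- sleeve_b_mid (a point): Centre (half-way up, 37 mm) of the smaller loose dark steel sleeve, open on top, 60 mm in diameter, 75 mm high, standing behind the pump box. A bystander.
- piston_mid (a point): Centre (half-way up, 42 mm) of a loose steel piston with a stem on top, 52 mm in diameter, 85 mm high, standing on the robot's side of the pump box. A bystander.
Not all that is in view belongs to the job. Of the things that look like the starter, the middle-sized one is meant.

How it is judged (in metres and radians):
On the way, in this order (a step that is already met when the one before it is completed fails the run):
1. the lever is past the first detent and at the second stop (value of joint lever above 1.22 rad), for 0.2 s.
2. the green start button is pressed down with the lever at the second stop (value of joint start_button above 0.004 m and value of joint lever above 1.22 rad), for 0.05 s.
At the end, for the whole second after the job is handed in: The lever rests at the second stop (above 1.22 of 1.30 rad), the green button has been pressed at least 4 mm after that and is up again, the red button is up, and the three loose steel parts stand upright (within 0.3 rad) and within 15 mm of where they were (value of joint lever above 1.22 rad and velocity of joint lever between -0.05 and 0.05 rad/s and value of joint each of start_button, stop_button below 0.0015 m and distance of each of sleeve_a_mid, sleeve_b_mid, piston_mid from where it was at the start of the episode below 0.015 m and angle between each of sleeve_a_mid, sleeve_b_mid, piston_mid's own z axis and vertical below 0.3 rad); the robot touches nothing.
It fails at once if the green button is pressed (2.5 mm) before the lever is at the second stop (value of joint start_button above 0.0025 m and value of joint lever below 1.22 rad).
It fails at once if the red stop button is pressed (2.5 mm) (value of joint stop_button above 0.0025 m).
It fails at once if a loose steel part is shifted more than 15 mm, lifted, carried or tipped ((distance of sleeve_a_mid from where it was at the start of the episode above 0.015 m or angle between sleeve_a_mid's own z axis and vertical above 0.3 rad) or (distance of sleeve_b_mid from where it was at the start of the episode above 0.015 m or angle between sleeve_b_mid's own z axis and vertical above 0.3 rad) or (distance of piston_mid from where it was at the start of the episode above 0.015 m or angle between piston_mid's own z axis and vertical above 0.3 rad)).
It also fails if it takes over 53 s, if anything falls off the work surface, if the arm or the gripper's body presses on something with over 40 N, if the wrist force passes 120 N, or if a joint passes its speed limit or range.

### The arm

A 6-joint arm with a two-finger parallel gripper is mounted at the origin on the work surface. World frame = base frame: x ahead of the robot, y to its left, z up, the work surface at z = 0. Lengths are in mm, angles in rad, forces in N, time in s.
With the tool pointing down it reaches from about 350 to 875 mm from the base axis. Payload 4.2 kg.
Tool frame: the origin (TCP) lies at the very end of the fingers, on their centre line; the grasp point (between the pads) lies arm.hold_point_z behind it (arm.hold_point_z is the distance from the TCP to the grasp point, in mm); z points along the fingers, y is the direction in which the jaws open and shut (so a half turn about z gives the same grasp; the last joint's range is limited). The gripper opens to 85 mm and grips with 20 to 120 N. Pads are 22 mm wide; open, the fingers measure 114 mm over their backs; the gripper's body (76 mm by 85 mm) begins 54 mm behind the grasp point. The pads swing forward as they close: fully open they stand 13 mm farther back than shut.
Start: joints at [-0.998, 0.385, 0.008, 0, -1.194, -0.259], TCP at [192.937, -594.453, 231.312] pointing down, gripper open.
Joint ranges: [-3.14, 3.14], [-1.21, 2.06], [-1.07, 1.41], [-3.16, 2.05], [-2.99, -0.16], [-3.1, 3.1]. Speed limits (rad/s): [2.79, 2.79, 3.14, 3.14, 3.14, 3.14].

### API

Orientations are given as a unit quaternion [x, y, z, w].
In Python, from bench import arm gives the robot as it stands.
- The arm moves only by the tool step_arm, never from a script. Its argument "series" is a list of rows, each a list of 6 numbers: the shift along the world's x, y, z scaled (see below), then the turn, a rotation vector about the world's x, y, z scaled (see below). A call has 1 to 12 rows; each row is the pose to reach, as a shift and turn from the pose commanded when the call began; what a row does not reach only later rows make up. The controller multiplies each number of a shift by 400 mm and each number of a turn by pi/2 rad. A row lasts 1/12 s, in which the tool goes at most 41.7 mm and 7.16 degrees, less where a joint would pass 70% of its speed; a pose out of reach is approached as far as the arm can. A call with a number of a shift or a turn outside -1 to 1 is refused whole. A call with a gripper value outside its range is refused whole. "jaw" is the opening, from -1 (shut) to 1 (fully open), set as the call begins (left out, the last holds). The fingers move at their own pace and stop on an object; the grip force is fixed at half the most. Time passes only in rows, so rows that repeat a pose let the fingers close. It gives the time, the measured TCP pose, the force and the opening at its end, in the units of the state.
- arm.read_state(): the state, without advancing time (a new reading comes with each control period).
- arm.get_image(name): name is "scene" or "top" or "wrist"; returns a dict with "image" (480x640x3 uint8, red, green, blue), "camera_matrix" (3x3 intrinsics, pixels), "k1" (the pictures are not rectified: a ray, as slopes to the right and down, at radius r is drawn at 1 + k1 r^2 times it, then the intrinsics apply), "world_from_camera" (4x4, takes a point from camera to world coordinates). Camera axes: x right, y up, looking along -z (the intrinsics and any distortion apply to the point x, -y, -z); pixel columns grow to the right and rows downward; lengths in mm; the calibration is good to about 2 mm. A picture is of the moment at which its call begins. There is no depth.
- arm.job_done(): hands the job in, once; it reports no verdict.
The state is a dict: "clock": time; "joints": joint angles; "joint_vel": joint speeds; "joint_efforts": joint torques, N m; "position": TCP position; "ee_rot": TCP orientation; "contact_force": force on the tool from outside, world axes, zero at the start; "wrist_torque": the same for the moment, N m; "gripper_width": finger opening in mm.
Only numpy, scipy, OpenCV 4.12 (cv2) and the standard library are available. Lean on these libraries where they do the work, as an engineer would, in place of code of your own. Each camera call takes 0.05 s, during which the arm holds its last target.

## Working session

There is one attempt and no reset: what is moved stays moved. The work goes in short steps, Python scripts to look and compute and a tool call to move; the robot and the scene stay as the last step left them, time stands still between calls to the robot, and variables do not carry over. Pictures are saved under pics/ and viewed, and the job is handed in when it is done.

Besides the shell and the picture viewer there is one more tool, called after ">>>" by a JSON object that holds its "name" and its "arguments". step_arm: Moves the arm, as the interface text tells. Shifts and turns lie within -1 to 1; 1 stands for 400 mm of shift or pi/2 rad of turn. Its arguments: {"type":"object","properties":{"series":{"type":"array","items":{"type":"array","items":{"type":"number","minimum":-1,"maximum":1}}},"jaw":{"type":"number"}},"required":["series"]}

```bash
ls; mkdir -p pics
cat > h.py <<'E'
import numpy as np, cv2
from bench import arm
def shot(n,f):
    d=arm.get_image(n); cv2.imwrite('pics/'+f+'.png',d['image'][:,:,::-1]); np.savez('pics/'+f+'.npz',K=d['camera_matrix'],k1=d['k1'],T=d['world_from_camera'],im=d['image']); return d
def ray(d,u,v):
    K=np.array(d['K']);k1=float(d['k1']);dist=np.array([k1,0,0,0,0.])
    p=cv2.undistortPoints(np.array([[[u,v]]],float),K,dist)[0,0]
    T=np.array(d['T']); r=T[:3,:3]@np.array([p[0],-p[1],-1]); return T[:3,3],r
def onz(d,u,v,z):
    o,r=ray(d,u,v); return o+r*(z-o[2])/r[2]
def proj(d,P):
    T=np.array(d['T']);c=T[:3,:3].T@(np.array(P,float)-T[:3,3]); x,y=c[0]/-c[2],-c[1]/-c[2]
    s=1+float(d['k1'])*(x*x+y*y);K=np.array(d['K']);return K[0,0]*x*s+K[0,2],K[1,1]*y*s+K[1,2]
E
python3 - <<'E'
from h import *
print(arm.read_state(), arm.hold_point_z)
for n in('scene','top','wrist'):
    d=shot(n,n+'0'); print(n,d['k1'],d['world_from_camera'])
E
```

```text
pics
{'clock': 0.0, 'joints': array([-9.98406767e-01,  3.85541266e-01,  6.63196622e-03, -4.91008927e-04,
       -1.19394695e+00, -2.58639216e-01]), 'joint_vel': array([-4.55094108e-04,  9.58892931e-04, -1.16018922e-03, -4.27465098e-05,
        3.19762230e-04, -1.44271816e-03]), 'joint_efforts': array([-6.61009312e-05, -3.92284834e+01,  1.88397521e+01,  4.18626890e+00,
       -4.74471730e-03,  1.72896875e-05]), 'position': array([ 192.76116756, -593.9360109 ,  230.23436959]), 'ee_rot': array([-1.56142964e-01,  9.87733902e-01,  1.03443104e-03, -2.06988002e-04]), 'contact_force': array([ 0.00742062, -0.31611976, -0.14367372]), 'wrist_torque': array([0.02105143, 0.03435829, 0.00064682]), 'gripper_width': 85.39422016357446} 18.700000000000003
scene 0.02395403496891314 [[ 8.99573825e-01 -2.50892643e-01  3.57518971e-01  8.23765779e+02]
 [ 4.36679386e-01  5.33192261e-01 -7.24580656e-01 -6.31607687e+02]
 [-8.83439237e-03  8.07934957e-01  5.89205447e-01  6.23068364e+02]
 [ 0.00000000e+00  0.00000000e+00  0.00000000e+00  1.00000000e+00]]
top -0.16847566178077228 [[ 9.41206654e-03  9.97148441e-01 -7.48758979e-02  4.22370667e+02]
 [-9.99948433e-01  9.67115097e-03  3.09835251e-03  5.81519991e+00]
 [ 3.81365349e-03  7.48428749e-02  9.97188047e-01  1.36175145e+03]
 [ 0.00000000e+00  0.00000000e+00  0.00000000e+00  1.00000000e+00]]
wrist -0.07273582675038223 [[-3.09939381e-01 -9.06984882e-01 -2.85159612e-01  1.19453872e+02]
 [ 9.50752954e-01 -2.94871033e-01 -9.54981429e-02 -6.17951806e+02]
 [ 2.53006260e-03 -3.00714979e-01  9.53710701e-01  3.73202017e+02]
 [ 0.00000000e+00  0.00000000e+00  0.00000000e+00  1.00000000e+00]]
```

View pics/top0.png

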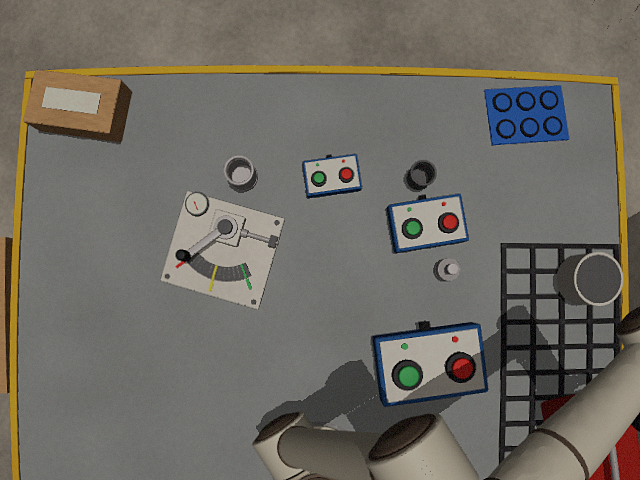

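View pics/scene0.png

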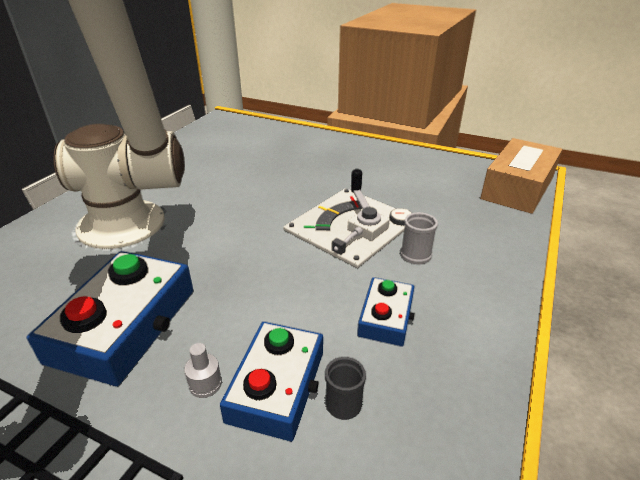

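The top view shows the valve plate around (222,250) with its knob at about (183,255). The middle-sized pump box is at (428,222), with green at (412,229) and red at (450,222). The small box at (332,175) and the large one at (430,362) are decoys. Next I'll measure.

Run:
```python
from h import *
def blobs(d,lo,hi,amin=15,x=None):
    hsv=cv2.cvtColor(d['im'],cv2.COLOR_RGB2HSV); m=cv2.inRange(hsv,lo,hi)
    n,l,s,c=cv2.connectedComponentsWithStats(m); return [(c[i].round(1),s[i,4],s[i,2:4]) for i in range(1,n) if s[i,4]>=amin]
for f in('top0','scene0'):
    d=dict(np.load('pics/%s.npz'%f)); print(f)
    for nm,lo,hi in(('green',(50,120,60),(80,255,255)),('red',(0,150,90),(6,255,255)),('yel',(22,120,100),(32,255,255)),('blue',(100,120,40),(125,255,255))):
        for b in blobs(d,lo,hi): print(nm,*b, onz(d,*b[0],0)[:2].round(), onz(d,*b[0],60)[:2].round())
d=dict(np.load('pics/top0.npz'))
im=d['im'][:,:,::-1]
cv2.imwrite('pics/zv.png',cv2.resize(im[180:320,150:300],None,fx=5,fy=5,interpolation=cv2.INTER_CUBIC)[:600,:750])
cv2.imwrite('pics/zp.png',cv2.resize(im[150:290,370:490],None,fx=4.2,fy=4.2,interpolation=cv2.INTER_CUBIC))
d=dict(np.load('pics/scene0.npz'));im=d['im'][:,:,::-1]
cv2.imwrite('pics/zs.png',cv2.resize(im[160:280,270:450],None,fx=4.4,fy=4.4,interpolation=cv2.INTER_CUBIC))
```

```text
top0
green [318.4 177.4] 86 [11 10] [675.   3.] [664.   3.]
green [412.7 227.4] 157 [14 14] [ 560. -219.] [ 554. -209.]
green [243.2 270.5] 29 [ 7 14] [455. 175.] [454. 168.]
green [248.5 283.7] 27 [ 6 10] [425. 162.] [425. 156.]
green [404.5 345.8] 28 [6 6] [ 284. -200.] [ 290. -191.]
green [408.6 375.9] 328 [20 21] [ 214. -211.] [ 223. -201.]
red [346.  173.5] 85 [11 10] [685. -62.] [674. -59.]
red [449.5 221.5] 148 [14 14] [ 575. -307.] [ 568. -293.]
red [180.  263.6] 24 [9 7] [469. 324.] [467. 310.]
red [454.5 339. ] 26 [6 5] [ 300. -318.] [ 305. -304.]
red [462.  367.7] 239 [19 19] [ 233. -336.] [ 241. -321.]
red [628.5 455. ] 965 [24 55] [   4. -768.] [  23. -734.]
red [598.  473.6] 140 [17 17] [ -37. -686.] [ -17. -656.]
yel [342.4  71.2] 3349 [570  19] [937. -53.] [914. -50.]
yel [29.6 73.6] 53 [10  7] [943. 736.] [920. 704.]
yel [ 20.3 162.8] 769 [ 17 159] [712. 740.] [700. 707.]
yel [620.3 164.5] 844 [ 14 160] [ 724. -747.] [ 710. -714.]
yel [623.7 251.5] 35 [ 6 12] [ 507. -747.] [ 503. -714.]
yel [ 13.7 258.8] 24 [ 6 14] [475. 743.] [473. 711.]
yel [624.7 291.7] 206 [ 6 61
[... 1093 characters left out ...]
 [470. 334.] [504. 241.]
red [ 79.8 308.3] 562 [30 25] [ 143. -252.] [ 208. -289.]
red [381.5 308.3] 133 [14 12] [662.  -7.] [677. -67.]
red [117.1 323.6] 54 [9 8] [ 236. -252.] [ 293. -289.]
red [258.8 379.1] 384 [22 22] [ 535. -246.] [ 563. -283.]
red [288.6 390.8] 34 [6 7] [ 589. -245.] [ 612. -282.]
yel [364.9 133.2] 594 [282  52] [343. 754.] [389. 620.]
yel [543.5 340.6] 3164 [ 43 313] [942.  39.] [930. -26.]
yel [322.3 207.6] 15 [8 4] [409. 271.] [449. 184.]
yel [333.4 210.7] 18 [11  6] [441. 270.] [478. 183.]
blue [116. 337.] 5653 [166 132] [ 259. -277.] [ 313. -311.]
blue [383.1 327.2] 928 [56 68] [680. -52.] [ 694. -108.]
blue [272.2 403.4] 2801 [103 120] [ 577. -276.] [ 601. -310.]
```

View pics/zv.png

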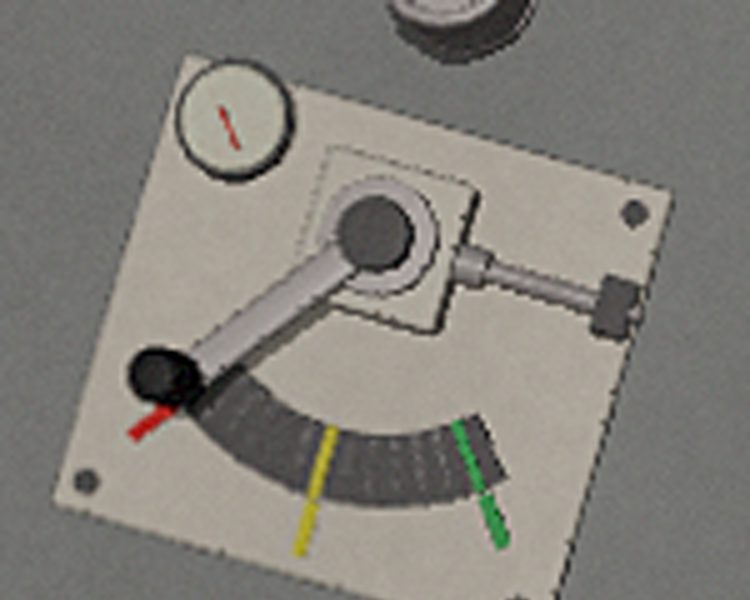

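View pics/zs.png

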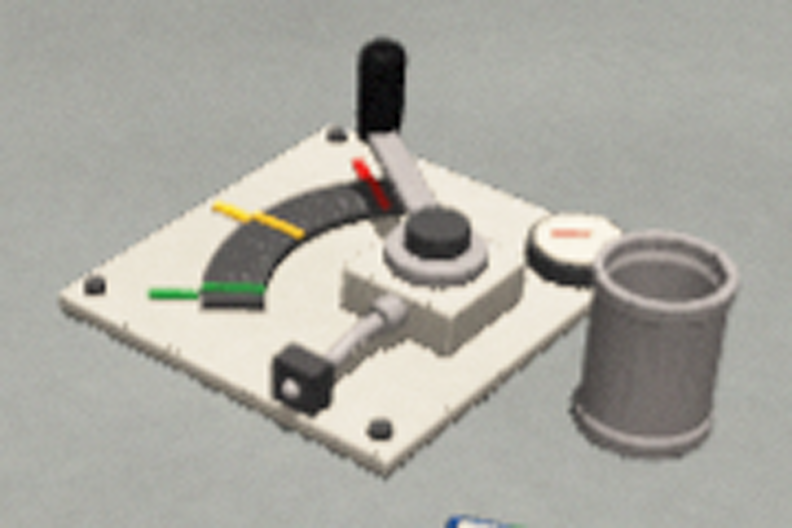

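View pics/zp.png

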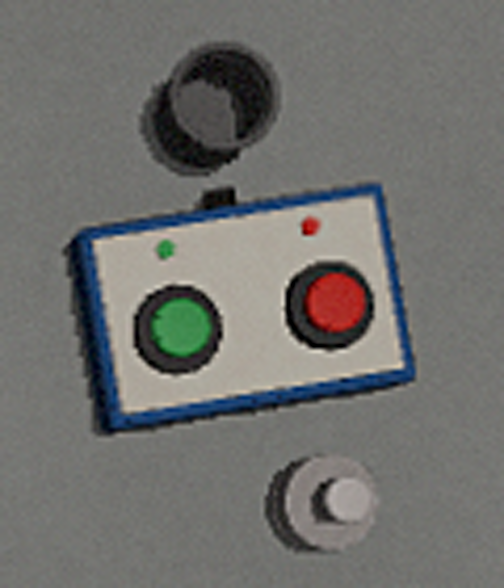

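Run:
```python
from h import *
t=dict(np.load('pics/top0.npz'));s=dict(np.load('pics/scene0.npz'))
def tri(a,b):
    o1,r1=ray(t,*a);o2,r2=ray(s,*b);r1/=np.linalg.norm(r1);r2/=np.linalg.norm(r2)
    x=np.linalg.lstsq(np.c_[r1,-r2],o2-o1,rcond=None)[0];p,q=o1+x[0]*r1,o2+x[1]*r2
    return ((p+q)/2).round(1),round(np.linalg.norm(p-q),1)
print('green',tri((412.7,227.4),(278.4,336.9)));print('red',tri((449.5,221.5),(258.8,379.1)))
Z=lambda x,y:(150+(x+.5)/5-.5,180+(y+.5)/5-.5)
S=lambda x,y:(270+(x+.5)/4.4-.5,160+(y+.5)/4.4-.5)
pv=onz(t,*Z(375,232),64);print('pivot z64',pv.round(1),'cap',tri(Z(375,230),S(440,223)))
print('knobtop',onz(t,*Z(155,375),108).round(1),'tri',tri(Z(153,374),S(383,48)))
for n,c in dict(TL=(185,55),TR=(673,190),BL=(53,503)).items(): print(n,onz(t,*Z(*c),12).round(1))
P=lambda x,y:(370+(x+.5)/4.2-.5,150+(y+.5)/4.2-.5)
for n,c,z in(('boxTL',(80,232),51),('TR',(380,187),51),('BR',(412,375),51),('BL',(110,427),51),('sleeveb',(224,92),75),('pistonstem',(350,500),85),('piston',(322,503),50),('greenhouse',(178,330),57)): print(n,onz(t,*P(*c),z).round(1))
print('sleeve a',onz(t,240,169,90).round())
```

```text
green (array([ 553.2, -207.3,   69.3]), np.float64(1.3))
red (array([ 567.3, -290. ,   70.6]), np.float64(1.5))
pivot z64 [552.2 210.8  64. ] cap (array([553.4, 210.8,  65.3]), np.float64(0.8))
knobtop [485.2 298.3 108. ] tri (array([485.7, 299.3, 108. ]), np.float64(0.2))
TL [640.  310.9  12. ]
TR [578.2  81.   12. ]
BL [429.9 367.6  12. ]
boxTL [ 605.  -156.2   51. ]
TR [ 631.9 -320.3   51. ]
BR [ 529.8 -336.7   51. ]
BL [ 500.3 -172.3   51. ]
sleeveb [ 677.9 -230.6   75. ]
pistonstem [ 461.2 -294.1   85. ]
piston [ 460.5 -287.1   50. ]
greenhouse [ 552.1 -208.    57. ]
sleeve a [676. 176.  90.]
```

Checks agree: pivot to knob is 110.6 mm (given 110), plate yaw is about −15.3° by two routes, and the buttons are 84 mm apart at z≈70. So the knob travels from (485,299) to (450,170). I'll shut the jaws and go there at height, then push along the arc.

>>> {"name": "step_arm", "arguments": {"series": [[0.72, 0.98, 0, 0, 0, 0], [0.72, 0.98, 0, 0, 0, 0], [0.72, 0.98, 0, 0, 0, 0], [0.72, 0.98, 0, 0, 0, 0], [0.72, 0.98, 0, 0, 0, 0.1], [0.72, 0.98, 0, 0, 0, 0.216], [0.72, 0.98, 0, 0, 0, 0.216], [0.72, 0.98, 0, 0, 0, 0.216], [0.72, 0.98, 0, 0, 0, 0.216], [0.72, 0.98, 0, 0, 0, 0.216], [0.72, 0.98, 0, 0, 0, 0.216], [0.72, 0.98, 0, 0, 0, 0.216]], "jaw": -1}}

```text
clock: 1.15
position: [482.4, -199.7, 231.3]
ee_rot: [-0.322, 0.947, 0.0, 0.0]
contact_force: [0.3, -0.4, 0.6]
gripper_width: -0.3
```

>>> {"name": "step_arm", "arguments": {"series": [[0.05, 1, 0, 0, 0, 0], [0.05, 1, 0, 0, 0, 0], [0.05, 1, 0, 0, 0, 0], [0.05, 1, 0, 0, 0, 0], [0.05, 1, 0, 0, 0, 0], [0.05, 1, 0, 0, 0, 0], [0.05, 1, 0, 0, 0, 0], [0.05, 1, 0, 0, 0, 0], [0.05, 1, 0, 0, 0, 0], [0.05, 1, 0, 0, 0, 0], [0.05, 1, 0, 0, 0, 0], [0.05, 1, 0, 0, 0, 0]]}}

```text
clock: 2.15
position: [500.5, 198.9, 230.6]
ee_rot: [-0.322, 0.947, -0.0, -0.001]
contact_force: [-0.3, 1.6, -0.2]
gripper_width: -0.1
```

Run:
```python
from h import *
s=arm.read_state();print(s['position'],s['joints'])
```

```text
[500.5388024  198.86517822 230.64075666] [ 6.79281483e-01  2.39147711e-01 -2.04486504e-01 -2.46659851e-04
 -1.12849613e+00 -1.59444802e+00]
```

>>> {"name": "step_arm", "arguments": {"series": [[0.045, 0.315, 0, 0, 0, 0], [0.045, 0.315, 0, 0, 0, 0], [0.045, 0.315, 0, 0, 0, 0], [0.045, 0.315, 0, 0, 0, 0], [0.045, 0.315, -0.1, 0, 0, 0], [0.045, 0.315, -0.2, 0, 0, 0], [0.045, 0.315, -0.26, 0, 0, 0], [0.045, 0.315, -0.26, 0, 0, 0]]}}

```text
clock: 2.82
position: [515.7, 319.5, 120.9]
ee_rot: [-0.319, 0.948, -0.002, -0.006]
contact_force: [-1.1, -0.1, -1.3]
gripper_width: -0.0
```

Run:
```python
from h import *
shot('top','top1');shot('wrist','wrist1');d=shot('scene','scene1')
im=d['image'][:,:,::-1]
cv2.imwrite('pics/zs1.png',cv2.resize(im[60:280,220:460],None,fx=2.7,fy=2.7,interpolation=cv2.INTER_CUBIC))
print(arm.read_state()['position'])
```

```text
[520.25300895 323.43591462 129.08882661]
```

View pics/zs1.png

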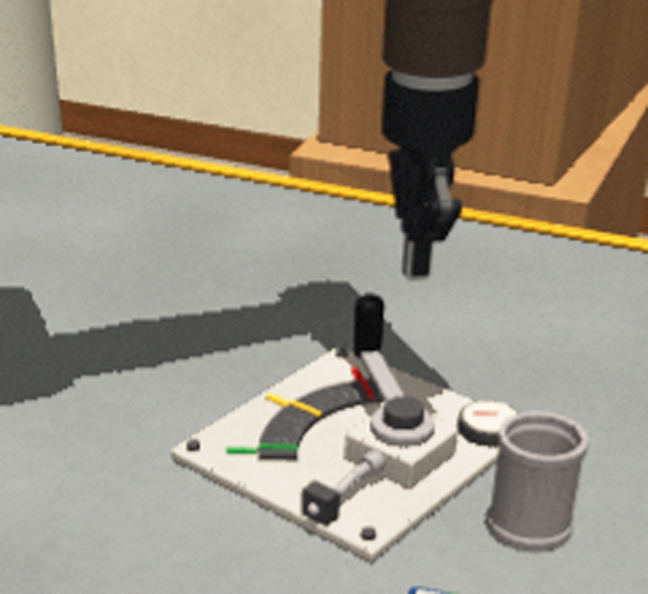

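View pics/wrist1.png

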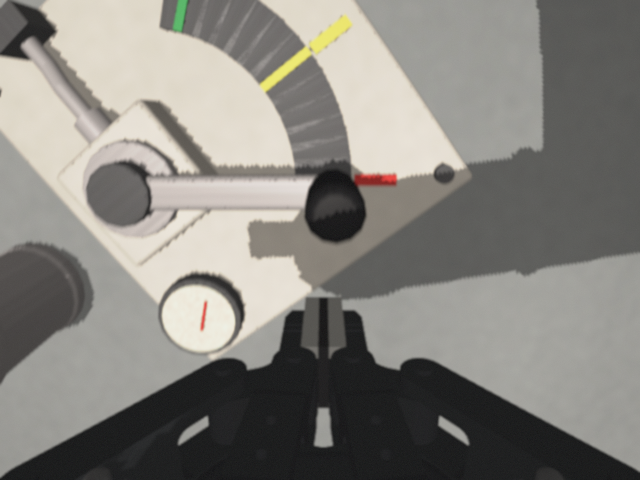

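Run:
```python
from h import *
w=dict(np.load('pics/wrist1.npz'));t=dict(np.load('pics/top1.npz'))
print(proj(w,[485.5,298.8,108]),proj(w,[520.25,323.4,129]))
print(onz(w,334,200,108),onz(w,118,193,64))
print(w['T'][:3,3])
# arc in tool targets: phi lever angle
for v in np.arange(0,1.31,.13):
    a=np.deg2rad(127.3)+v;k=np.array([552.5+110*np.cos(a),210.8+110*np.sin(a)]);tg=np.array([-np.sin(a),np.cos(a)])
    print(round(v,2),k.round(1),(k-24*tg).round(1))
```

```text
(np.float64(327.2148807007492), np.float64(209.48004324444884)) (np.float64(323.20385189579264), np.float64(331.7121111241243))
[480.84826509 298.58885887 108.        ] [550.90846383 215.43408085  64.        ]
[457.13491508 275.12367497 268.03489921]
0.0 [485.8 298.3] [504.9 312.8]
0.13 [475.1 288.9] [492.1 305.8]
0.26 [465.6 278.2] [480.3 297.2]
0.39 [457.6 266.4] [469.7 287.1]
0.52 [451.2 253.6] [460.5 275.7]
0.65 [446.5 240.1] [452.9 263.2]
0.78 [443.6 226.1] [446.9 249.9]
0.91 [442.5 211.9] [442.7 235.9]
1.04 [443.3 197.6] [440.4 221.4]
1.17 [445.9 183.6] [440.  206.8]
1.3 [450.4 170. ] [441.4 192.3]
```

>>> {"name": "step_arm", "arguments": {"series": [[0, 0, -0.07, 0, 0, 0], [0, 0, -0.14, 0, 0, 0], [0, 0, -0.14, 0, 0, 0], [0, 0, -0.14, 0, 0, 0]]}}

```text
clock: 3.3
position: [519.6, 323.6, 72.7]
ee_rot: [-0.321, 0.947, -0.0, 0.001]
contact_force: [0.5, -0.2, 1.8]
gripper_width: -0.3
```

Run:
```python
from h import *
p=arm.read_state()['position'];print(p)
p=np.array([520.3,323.7])
for v in np.arange(0,1.37,.065):
    a=np.deg2rad(127.3)+v;k=np.array([552+110*np.cos(a),211.3+110*np.sin(a)]);tg=np.array([-np.sin(a),np.cos(a)])
    print(round(v,3),((k-24*tg-p)/400).round(3),round(v/np.pi*2,3))
```

```text
[519.63546006 323.57106694  72.66842095]
0.0 [-0.04  -0.026] 0.0
0.065 [-0.056 -0.034] 0.041
0.13 [-0.072 -0.043] 0.083
0.195 [-0.087 -0.054] 0.124
0.26 [-0.101 -0.065] 0.166
0.325 [-0.115 -0.077] 0.207
0.39 [-0.128 -0.09 ] 0.248
0.455 [-0.14  -0.104] 0.29
0.52 [-0.151 -0.119] 0.331
0.585 [-0.161 -0.134] 0.372
0.65 [-0.17 -0.15] 0.414
0.715 [-0.178 -0.166] 0.455
0.78 [-0.185 -0.183] 0.497
0.845 [-0.19  -0.201] 0.538
0.91 [-0.195 -0.218] 0.579
0.975 [-0.199 -0.236] 0.621
1.04 [-0.201 -0.254] 0.662
1.105 [-0.202 -0.273] 0.703
1.17 [-0.202 -0.291] 0.745
1.235 [-0.201 -0.309] 0.786
1.3 [-0.198 -0.327] 0.828
1.365 [-0.195 -0.345] 0.869
```

First half of the arc, up to about 0.52 rad.

>>> {"name": "step_arm", "arguments": {"series": [[-0.02, -0.013, 0, 0, 0, 0], [-0.04, -0.026, 0, 0, 0, 0], [-0.056, -0.034, 0, 0, 0, 0.041], [-0.072, -0.043, 0, 0, 0, 0.083], [-0.087, -0.054, 0, 0, 0, 0.124], [-0.101, -0.065, 0, 0, 0, 0.166], [-0.115, -0.077, 0, 0, 0, 0.207], [-0.128, -0.09, 0, 0, 0, 0.248], [-0.14, -0.104, 0, 0, 0, 0.29], [-0.151, -0.119, 0, 0, 0, 0.331], [-0.151, -0.119, 0, 0, 0, 0.331]]}}

```text
clock: 4.22
position: [457.5, 275.0, 73.2]
ee_rot: [-0.554, 0.833, 0.0, 0.001]
contact_force: [0.5, 0.0, 0.9]
gripper_width: 0.2
```

Run:
```python
from h import *
shot('wrist','wrist2');d=shot('scene','scene2')
im=d['image'][:,:,::-1]
w=cv2.imread('pics/wrist2.png')
cv2.imwrite('pics/c2.png',np.hstack([cv2.resize(im[130:280,260:460],(400,300)),cv2.resize(w,(400,300))]))
s=arm.read_state();print(s['position'],s['joints'],s['contact_force'])
```

```text
[458.72234652 276.2433305   72.91696013] [ 8.45214658e-01  4.05939884e-01 -4.16202706e-01  3.43742845e-04
 -7.45807640e-01 -1.24449313e+00] [0.19593052 0.39594038 0.41777561]
```

View pics/c2.png

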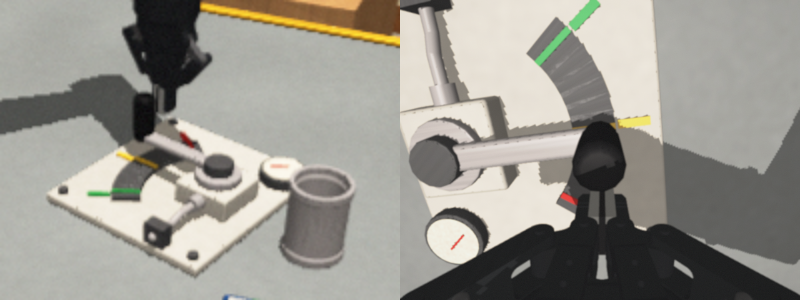

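The lever is at or near yellow, with the fingertips square behind the knob (wrist view, about (600,155)). I'll carry on through to the second stop.

>>> {"name": "step_arm", "arguments": {"series": [[-0.01, -0.015, 0, 0, 0, 0.041], [-0.019, -0.031, 0, 0, 0, 0.083], [-0.027, -0.047, 0, 0, 0, 0.124], [-0.034, -0.064, 0, 0, 0, 0.166], [-0.039, -0.082, 0, 0, 0, 0.207], [-0.044, -0.099, 0, 0, 0, 0.248], [-0.048, -0.117, 0, 0, 0, 0.29], [-0.05, -0.135, 0, 0, 0, 0.331], [-0.051, -0.154, 0, 0, 0, 0.372], [-0.051, -0.172, 0, 0, 0, 0.414], [-0.05, -0.19, 0, 0, 0, 0.455], [-0.048, -0.204, 0, 0, 0, 0.48]]}}

```text
clock: 5.32
position: [439.9, 195.1, 72.0]
ee_rot: [0.821, -0.57, 0.0, -0.002]
contact_force: [-12.5, 20.2, 1.6]
gripper_width: 0.0
```

>>> {"name": "step_arm", "arguments": {"series": [[0, 0, 0, 0, 0, 0], [0, 0, 0, 0, 0, 0], [0, 0, 0, 0, 0, 0]]}}

```text
clock: 5.57
position: [439.6, 195.6, 72.0]
ee_rot: [0.821, -0.571, -0.0, -0.001]
contact_force: [-3.8, 4.3, 1.4]
gripper_width: -0.3
```

Run:
```python
from h import *
shot('wrist','wrist3');d=shot('scene','scene3')
im=d['image'][:,:,::-1]
w=cv2.imread('pics/wrist3.png')
cv2.imwrite('pics/c3.png',np.hstack([cv2.resize(im[130:280,260:460],(400,300)),cv2.resize(w,(400,300))]))
s=arm.read_state();print(s['position'],s['joints'],s['contact_force'])
```

```text
[439.63314558 195.58772537  72.00055471] [ 0.75673446  0.33226364 -0.54666004 -0.00093837 -0.68957398 -0.40053057] [-4.12883626  4.08479718  1.43696264]
```

View pics/c3.png

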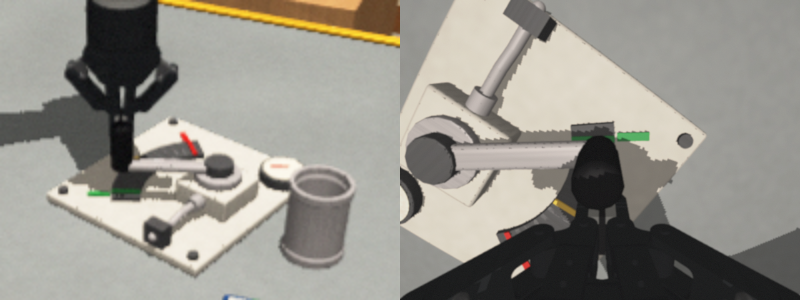

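The fingers are pressing the knob against the stop. I'll back off along the tangent, lift, and check that the lever stays.

>>> {"name": "step_arm", "arguments": {"series": [[-0.02, 0.05, 0, 0, 0, 0], [-0.04, 0.1, 0, 0, 0, 0], [-0.04, 0.1, 0, 0, 0, 0], [-0.04, 0.1, 0.1, 0, 0, 0], [-0.04, 0.1, 0.2, 0, 0, 0], [-0.04, 0.1, 0.3, 0, 0, 0], [-0.04, 0.1, 0.35, 0, 0, 0], [-0.04, 0.1, 0.35, 0, 0, 0]]}}

```text
clock: 6.33
position: [426.1, 236.1, 217.5]
ee_rot: [0.821, -0.571, 0.002, -0.006]
contact_force: [0.6, -0.0, 0.0]
gripper_width: 0.3
```

Run:
```python
from h import *
t=shot('top','top4');d=shot('scene','scene4');shot('wrist','wrist4')
w=cv2.imread('pics/wrist4.png')
cv2.imwrite('pics/c4.png',np.hstack([cv2.resize(d['image'][130:280,260:460,::-1],(400,300)),cv2.resize(w,(400,300))]))
cv2.imwrite('pics/t4.png',cv2.resize(t['image'][180:320,150:300,::-1],None,fx=4,fy=4))
s=arm.read_state();print(s['position'],s['joints'],s['contact_force'])
q=dict(np.load('pics/scene4.npz'))
for v in (.65,1.2,1.3):
    a=np.deg2rad(127.3)+v; print(v,proj(q,[552+110*np.cos(a),211+110*np.sin(a),108]))
```

```text
[422.97188535 233.77441719 210.9392228 ] [ 8.41684335e-01  1.60508533e-01 -3.59381649e-01 -4.02833517e-04
 -1.05154918e+00 -4.86180260e-01] [-0.07561746 -0.04121017  0.21628853]
0.65 (np.float64(331.278619492351), np.float64(177.94963915885913))
1.2 (np.float64(320.49588139921565), np.float64(189.7056604551437))
1.3 (np.float64(319.9664805488864), np.float64(192.19453262296886))
```

View pics/c4.png

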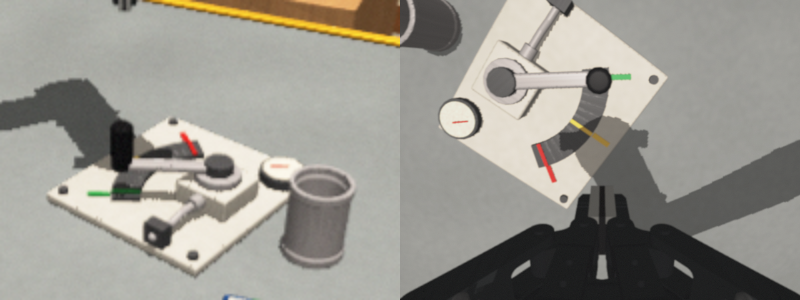

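View pics/t4.png

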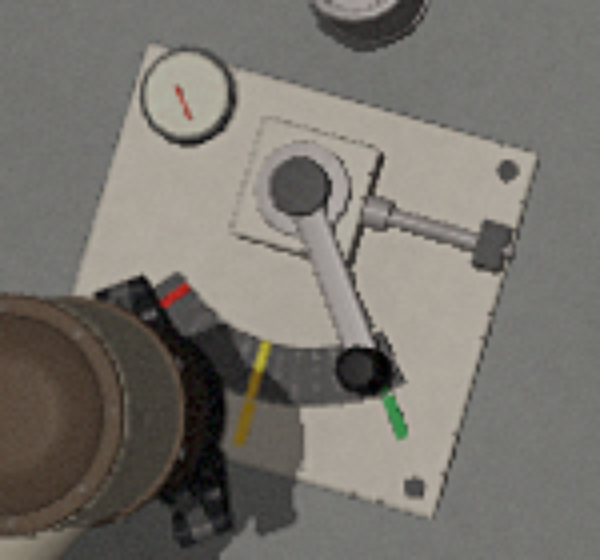

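Run:
```python
from h import *
t=dict(np.load('pics/top4.npz'));w=dict(np.load('pics/wrist4.npz'))
k=onz(t,150+362.5/4-.5,180+367.5/4-.5,108);p=onz(t,150+300.5/4-.5,180+185.5/4-.5,64)
d=k-p;print(k,p,np.hypot(*d[:2]),np.arctan2(d[1],d[0])+2*np.pi-np.deg2rad(127.3))
k=onz(w,(598-400)*1.6,77*1.6,108);p=onz(w,(500-400)*1.6,81*1.6,64)
d=k-p;print(k,p,np.hypot(*d[:2]),np.arctan2(d[1],d[0])+2*np.pi-np.deg2rad(127.3))
```

```text
[450.68180853 168.41123983 108.        ] [552.52513269 210.76584227  64.        ] 110.29947880987109 1.3139091590484004
[450.89960885 170.83309997 108.        ] [551.65798008 213.53407639  64.        ] 109.43318856982026 1.320638768772787
```

The lever measures 1.31 and 1.32 rad in two views, so it is holding at green. Now to the start button.

>>> {"name": "step_arm", "arguments": {"series": [[0.3, -1, 0, 0, 0, 0], [0.3, -1, 0, 0, 0, 0], [0.3, -1, 0, 0, 0, 0], [0.3, -1, 0, 0, 0, 0], [0.3, -1, 0, 0, 0, 0], [0.3, -1, 0, 0, 0, 0], [0.3, -1, 0, 0, 0, 0], [0.3, -1, 0, 0, 0, 0], [0.3, -1, 0, 0, 0, 0], [0.3, -1, 0, 0, 0, 0], [0.3, -1, 0, 0, 0, 0], [0.3, -1, 0, 0, 0, 0]]}}

```text
clock: 7.48
position: [542.4, -167.9, 208.5]
ee_rot: [0.82, -0.573, -0.002, 0.001]
contact_force: [0.0, 0.6, -0.5]
gripper_width: -0.2
```

Run:
```python
from h import *
shot('wrist','wrist5')
s=arm.read_state();print(s['position'],s['joints'],s['contact_force'])
```

```text
[ 542.23381351 -166.49517567  209.00249349] [-1.25651465e-02  3.06288023e-01 -1.67470829e-01 -4.93421031e-04
 -1.10158352e+00  3.66377044e-01] [ 0.10197337  0.68340659 -0.4637607 ]
```

View pics/wrist5.png

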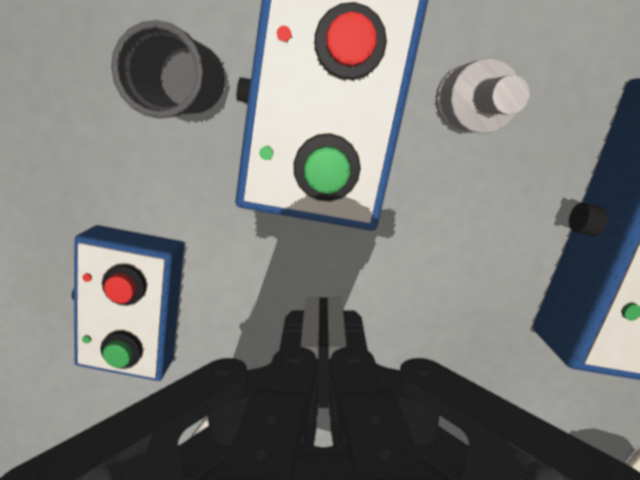

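The wrist view shows the middle box ahead, with its green button at (327,170) in a dark ring and the red one at (351,38), well beyond it.

Run:
```python
from h import *
w=dict(np.load('pics/wrist5.npz'));print(onz(w,327,170,70),onz(w,351,38,70))
```

```text
[ 551.67329556 -203.8289484    70.        ] [ 566.49141542 -287.07367589   70.        ]
```

>>> {"name": "step_arm", "arguments": {"series": [[0.027, -0.1, -0.1, 0, 0, 0], [0.027, -0.1, -0.2, 0, 0, 0], [0.027, -0.1, -0.27, 0, 0, 0], [0.027, -0.1, -0.27, 0, 0, 0], [0.027, -0.1, -0.27, 0, 0, 0]]}}

```text
clock: 7.95
position: [552.6, -204.4, 101.5]
ee_rot: [0.822, -0.57, -0.003, 0.002]
contact_force: [0.4, -0.3, 1.9]
gripper_width: -0.0
```

Run:
```python
from h import *
shot('wrist','wrist6');d=shot('scene','scene6')
w=cv2.imread('pics/wrist6.png')
cv2.imwrite('pics/c6.png',np.hstack([cv2.resize(d['image'][230:430,200:400,::-1],(400,400)),cv2.resize(w,(400,300))[[0]*100+list(range(300))]]))
s=arm.read_state();print(s['position'],s['contact_force'])
```

```text
[ 555.71346789 -204.89237456  105.64386384] [-0.39025988  0.99092033  0.37911107]
```

View pics/c6.png

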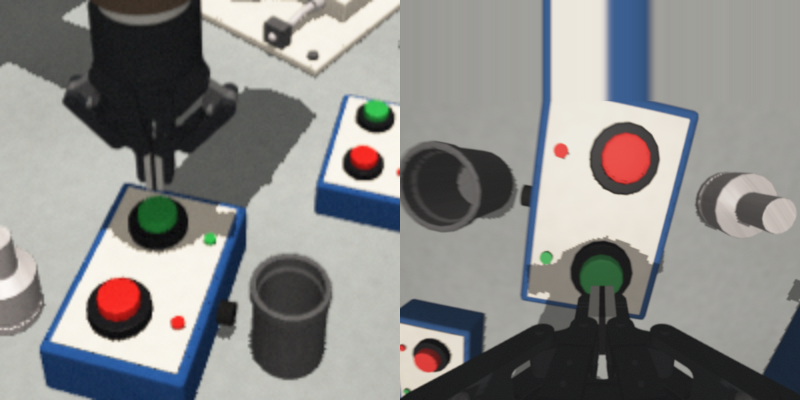

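>>> {"name": "step_arm", "arguments": {"series": [[-0.004, 0, -0.03, 0, 0, 0], [-0.004, 0, -0.06, 0, 0, 0], [-0.004, 0, -0.07, 0, 0, 0], [-0.004, 0, -0.07, 0, 0, 0], [-0.004, 0, -0.07, 0, 0, 0]]}}

```text
clock: 8.47
position: [553.8, -205.4, 77.3]
ee_rot: [0.822, -0.57, 0.002, -0.001]
contact_force: [0.5, 0.1, 1.2]
gripper_width: 0.3
```

>>> {"name": "step_arm", "arguments": {"series": [[0, 0, -0.005, 0, 0, 0], [0, 0, -0.01, 0, 0, 0], [0, 0, -0.01, 0, 0, 0], [0, 0, -0.01, 0, 0, 0]]}}

```text
clock: 8.8
position: [553.5, -205.7, 72.1]
ee_rot: [0.821, -0.571, 0.001, -0.0]
contact_force: [1.5, 0.2, 1.7]
gripper_width: 0.0
```

>>> {"name": "step_arm", "arguments": {"series": [[0, 0, -0.005, 0, 0, 0], [0, 0, -0.01, 0, 0, 0], [0, 0, -0.01, 0, 0, 0], [0, 0, -0.01, 0, 0, 0]]}}

```text
clock: 9.13
position: [553.4, -205.7, 67.8]
ee_rot: [0.821, -0.57, 0.001, -0.0]
contact_force: [1.2, 1.5, 4.9]
gripper_width: -0.1
```

>>> {"name": "step_arm", "arguments": {"series": [[0, 0, -0.005, 0, 0, 0], [0, 0, -0.008, 0, 0, 0], [0, 0, -0.008, 0, 0, 0], [0, 0, -0.008, 0, 0, 0]]}}

```text
clock: 9.47
position: [553.5, -205.7, 66.9]
ee_rot: [0.822, -0.57, 0.001, -0.0]
contact_force: [-1.2, 4.0, 15.1]
gripper_width: 0.3
```

Force rose to 5 N at 67.8 mm and 15 N at 66.9 mm, so the button has reached its stop. I'll press a touch more, then release and lift away.

>>> {"name": "step_arm", "arguments": {"series": [[0, 0, -0.003, 0, 0, 0], [0, 0, -0.003, 0, 0, 0]]}}

```text
clock: 9.63
position: [553.6, -205.7, 66.8]
ee_rot: [0.822, -0.57, 0.001, -0.0]
contact_force: [-3.7, 6.0, 20.6]
gripper_width: -0.5
```

Run:
```python
from h import *
d=shot('scene','scene7')
cv2.imwrite('pics/c7.png',cv2.resize(d['image'][270:410,210:350,::-1],(560,560),interpolation=cv2.INTER_CUBIC))
s=arm.read_state();print(s['position'],s['contact_force'])
```

```text
[ 553.53725229 -205.75417563   66.80755749] [-4.11051857  4.94167338 20.41137545]
```

View pics/c7.png

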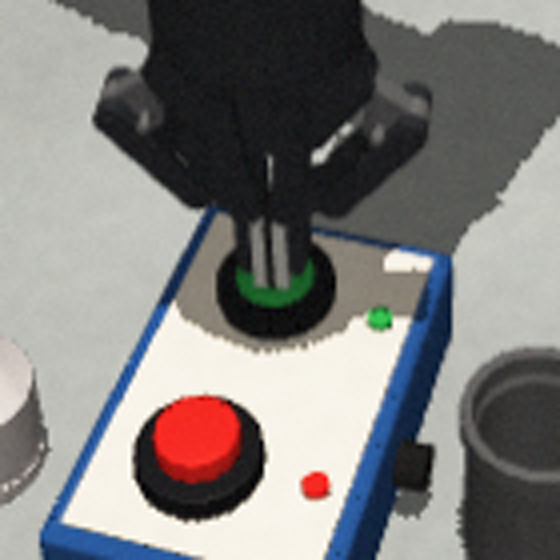

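>>> {"name": "step_arm", "arguments": {"series": [[0, 0, 0.02, 0, 0, 0], [0, 0, 0.1, 0, 0, 0], [0, 0, 0.2, 0, 0, 0], [0, 0, 0.3, 0, 0, 0], [0, 0, 0.4, 0, 0, 0], [-0.3, 0.2, 0.45, 0, 0, 0], [-0.3, 0.3, 0.45, 0, 0, 0], [-0.3, 0.4, 0.45, 0, 0, 0], [-0.3, 0.4, 0.45, 0, 0, 0], [-0.3, 0.4, 0.45, 0, 0, 0], [-0.3, 0.4, 0.45, 0, 0, 0], [-0.3, 0.4, 0.45, 0, 0, 0]]}}

```text
clock: 10.68
position: [431.0, -44.5, 242.7]
ee_rot: [0.822, -0.569, -0.0, 0.0]
contact_force: [0.6, -0.8, -0.7]
gripper_width: -0.2
```

Run:
```python
from h import *
t=shot('top','top8');d=shot('scene','scene8')
s=arm.read_state();print(s['clock'],s['position'],s['contact_force'])
cv2.imwrite('pics/c8.png',np.vstack([np.hstack([d['image'][150:450,200:460,::-1],t['image'][140:440,160:480,::-1]])]))
```

```text
10.7833 [432.12812368 -45.90446113 242.37698582] [ 0.32717532 -0.71466057 -0.72439384]
```

View pics/c8.png

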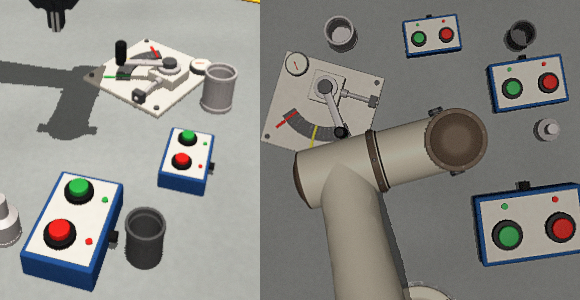

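Run:
```python
from h import *
for f in('scene0','scene8'):
    d=dict(np.load('pics/%s.npz'%f));hsv=cv2.cvtColor(d['im'],cv2.COLOR_RGB2HSV)
    for lo,hi in(((50,120,60),(80,255,255)),((0,150,90),(6,255,255))):
        m=cv2.inRange(hsv,lo,hi);n,l,s,c=cv2.connectedComponentsWithStats(m)
        print(f,[(c[i].round(1),s[i,4]) for i in range(1,n) if s[i,4]>200 and c[i][0]>200])
a=np.load('pics/scene0.npz')['im'].astype(int);b=np.load('pics/scene8.npz')['im'].astype(int)
for nm,(x0,x1,y0,y1) in dict(sleeveA=(405,440,210,265),sleeveB=(325,367,355,420),piston=(183,222,342,397)).items():
    print(nm,abs(a-b)[y0:y1,x0:x1].mean())
arm.job_done()
```

```text
scene0 [(array([278.4, 336.9]), np.int32(294))]
scene0 [(array([258.8, 379.1]), np.int32(384))]
scene8 [(array([278.3, 337. ]), np.int32(297))]
scene8 [(array([258.9, 379.1]), np.int32(385))]
sleeveA 9.408311688311688
sleeveB 6.162393162393163
piston 10.032944832944834
the job is handed in; nothing more can be done
```

The lever is at the second stop, the green button has been pressed and is back up, and the job is handed in. Total time was about 10.8 s of the 53 s; no verdict is reported.

- **Lever:** I pushed the knob with shut fingertips along its arc, past yellow, to the green stop. After I backed off, two views put it at 1.31 and 1.32 rad (nominal 1.30, measurement error of a few hundredths). The last picture still shows it at green, by eye only.
- **Green button:** On the middle-sized box it went down until it bottomed at z = 66.8 mm. Contact was first felt somewhere near 72–77 mm. Force was about 5 N just before the stop, then 15–20 N on it. After the lift it is back within 0.1 px of its starting picture, so it is up.
- **Red button:** Its picture position is also unchanged to within 0.1 px, and it was never touched.
- **Loose steel parts:** They stand upright in the last views. I only compared them by image difference, which came out at mean 6–10 grey levels. I had no noise baseline for that, so it does not measure a shift. The tool path stayed clear of all three.
- **Arm:** It ended clear of everything at z of about 242 mm, with residual force readings under 1 N.

Some positions disagreed by a few millimetres between cameras: about 5 mm on the knob and pivot, and 3.5 mm on the button. It did not affect the result.

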